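Set the measuring cup to dry on the sliding peg

TASK

Put the white measuring cup out to dry. First slide the peg carriage along its rail by its upright tab until the peg with its ring is centred over the round drip dish, and let go of it; then take the cup from the sloping wire cradle, turn it mouth down and set it gently over the peg so that its rim sits flat on the wire ring, with the carriage still centred over the dish. Leave the two brushes and the bottle on the bench where they are.

Things in the scene. Friction and masses are not known exactly. Their poses are not given: they have to be found in the camera images.
- rail: fixed aluminium rail on the bench, 340 mm long along its y axis, 36 mm wide, top 37 mm above the bench, a 45 mm high stop at each end; origin under its middle at bench level, z up. Its position and yaw vary.
- carriage: grey block that slides stiffly (2.5 N) along the rail's y, 220 mm of travel. On its -x side, 85 mm from the rail's middle line, an arm carries a flat steel wire ring with cross bars (65 mm across, top 50 mm above the bench) and at its centre an upright peg (16 mm thick, round tip 110 mm above the bench). Origin on the peg's axis at bench level, axes as the rail's.
- peg_foot (a point): on the peg's axis at the level of the ring's top face, 50 mm above the bench, where the cup's rim has to sit; axes as the carriage
- tab (a point): the carriage's upright grip tab, above the rail 85 mm from the peg: 12 mm thick along the rail's y, 30 mm along x, standing from 55 to 93 mm above the bench; this point is its middle, 80 mm above the bench
- drip_dish: round steel dish fixed on the bench beside the rail under the peg's path, 76 mm across the rim, 18 mm high; origin at its centre, bench level
- cradle: fixed sloping cradle: steel base 70 x 130 x 8 mm and two dark wire rails 30 mm apart along y, falling 20 degrees towards +y, with upturned ends at the low (+y) end; origin under the base's middle at bench level
- cup: white plastic measuring cup, a straight tube 48 mm outside diameter, 100 mm long, wall 3 mm, closed base 5 mm thick, 60 g. It starts lying in the cradle along its slope, mouth at the low end (20 degrees below level). Origin at the centre of the outside of its closed base, z axis towards the mouth
- cup_rim (a point): centre of the cup's open mouth, 100 mm from its base along its axis
- bottle: bystander: clear trigger bottle standing, 68 mm across, 208 mm tall; origin under its base
- scrub_brush: bystander: bamboo scrub brush lying bristles down, 150 x 50 x 40 mm; origin under its middle
- grout_brush: bystander: black grout brush lying bristles down, head 90 x 24 x 36 mm, round handle 110 mm towards its -x; origin under the head
Things that resemble listed ones, but are neither listed nor needed, are in the scene too. There is more than one size of the drip_dish; the job needs the middle-sized.

How it is judged (in metres and radians):
On the way, in this order (a step that is already met when the one before it is completed fails the run):
1. the carriage stands with its peg within 8 mm of the dish's centre, let go, while the cup is still in the cradle (horizontal distance between peg_foot and drip_dish below 0.008 m and contact force between the fingers and carriage below 0.1 N and distance of cup from where it was at the start of the episode below 0.02 m), for 0.3 s.
2. the cup, mouth down, is over the peg and sits with its rim on the ring (angle between cup's own z axis and vertical above 3.04 rad and horizontal distance between cup_rim and peg_foot below 0.016 m and z of cup_rim in the frame of carriage below 0.054 m), for 0.2 s.
At the end, for the whole second after the job is handed in: The peg stands within 8 mm of the dish's centre (seen from above), and the cup stands still, mouth down within about 6 degrees, over the peg (axis within 16 mm) with its rim within 4 mm of the ring's top face (all of step 2 and horizontal distance between peg_foot and drip_dish below 0.008 m and z of cup_rim in the frame of carriage above 0.046 m and linear speed of cup below 0.02 m/s); the robot touches nothing.
It fails at once if the cup is slammed or pressed onto the peg or ring with more than 25 N (contact force between cup and carriage above 25 N).
It fails at once if the bottle is moved more than 30 mm or tipped (distance of bottle from where it was at the start of the episode above 0.03 m or angle between bottle's own z axis and vertical above 0.4 rad).
It fails at once if a brush is moved more than 30 mm (distance of any of scrub_brush, grout_brush from where it was at the start of the episode above 0.03 m).
It also fails if it takes over 58 s, if anything falls off the work surface, if the arm or the gripper's body presses on something with over 40 N, if the wrist force passes 120 N, or if a joint passes its speed limit or range.

ROBOT

A 6-joint arm with a two-finger parallel gripper is mounted at the origin on the work surface. World frame = base frame: x ahead of the robot, y to its left, z up, the work surface at z = 0. Lengths are in m, angles in degrees, forces in N, time in s.
With the tool pointing down it reaches from about 0.35 to 0.775 m from the base axis. Payload 5.5 kg.
Tool frame: the origin (TCP) lies on the centre line of the jaws, within the pads' length; the fingertips stand 8 mm ahead of it and the grasp point (between the pads) lies 11 mm behind it (bot.tip_reach is the distance from the TCP to the fingertips, in m); z points along the fingers, y is the line along which they close (so a half turn about z gives the same grasp; the last joint's range is limited). The gripper opens to 85 mm and grips with 20 to 120 N. Pads are 22 mm wide; open, the fingers measure 114 mm over their backs; the gripper's body (76 mm by 85 mm) begins 54 mm behind the grasp point. The pads swing forward as they close: fully open they stand 13 mm farther back than shut.
Start: joints at [60.47, 17.945, 2.641, 74.691, 0, 82.002], TCP at [0.211, 0.535, 0.239] pointing down, gripper open.
Joint ranges: [-158.12, 158.12], [-49.38, 96.58], [-58.88, 72.47], [-126.05, 133.96], [-84.25, 85.87], [-180, 180]. Speed limits (degrees/s): [147.25, 147.25, 180, 180, 180, 180].

INTERFACE

Orientations are given as [roll, pitch, yaw] about the fixed x, y, z axes, in that order (R = Rz(yaw) Ry(pitch) Rx(roll)).
In Python, from cell import telemetry, vision, bot gives the robot as it stands.
- The arm moves only by the tool arm_command, never from a script. Its argument "motion" is a list of rows, each an object with "translation": the shift along the tool's x, y, z in cm, a list of three; "delta_rot": the turn, a rotation vector about the tool's x, y, z in degrees, a list of three; "jaw": the opening, from -1 (shut) to 1 (fully open). In form: [{"translation": [tx, ty, tz], "delta_rot": [rx, ry, rz], "jaw": jaw}, ...]. A call has exactly 10 rows; each row is the pose to reach, as a shift and turn from the pose commanded when the call began, along the tool's axes at that moment; what a row does not reach only later rows make up. A row lasts 1/10 s, in which the tool goes at most 50 mm and 8.59 degrees, less where a joint would pass 70% of its speed; a pose out of reach is approached as far as the arm can. A call with a gripper value outside its range is refused whole. The fingers move at their own pace and stop on an object; "newtons" is the grip in N (left out, the last holds). Time passes only in rows, so rows that repeat a pose let the fingers close, or fill a call up. It gives the time, the measured TCP pose, the force, the opening and the grip force at its end, in the units of the state.
- telemetry.state(): the state, without advancing time (a new reading comes with each control period).
- vision.read_camera(name): name is "scene" or "side" or "wrist"; returns the picture (384x512x3 uint8, blue, green, red); there is no depth.
- vision.camera_info(name): a dict with "fx", "fy", "cx", "cy" (pixels), "T" (4x4, takes a point from camera to world coordinates). Camera axes: x right, y up, looking along -z (the intrinsics and any distortion apply to the point x, -y, -z); pixel columns grow to the right and rows downward; lengths in m; the calibration is good to about 2 mm. The wrist camera is an equidistant fisheye: a pixel r from the principal point sees the ray r / f radians off the axis. A picture is of the moment at which its call begins: read the wrist's pose just before it. camera_info takes no time and is no camera call; for the wrist camera it gives the pose at the moment of the call.
- bot.job_done(): hands the job in; it is judged then, once.
The state is a dict: "clock": time; "qpos": joint angles; "joint_vel": joint speeds; "joint_torque": joint torques, N m; "ee_pos": TCP position; "eef_rot": TCP orientation; "force": force on the tool from outside, world axes, zero at the start; "moment": the same for the moment, N m; "opening": finger opening in m; "gripper_force": force on a finger pad.
Only numpy, scipy, OpenCV 4.12 (cv2) and the standard library are available. Lean on these libraries where they do the work, as an engineer would, in place of code of your own. Each camera call takes 0.05 s, during which the arm holds its last target. There are 200 camera calls.

## Working session

There is one attempt and no reset: what is moved stays moved. The work goes in short steps, Python scripts to look and compute and a tool call to move; the robot and the scene stay as the last step left them, time stands still between calls to the robot, and variables do not carry over. Pictures are saved under pics/ and viewed, at most 10 in all, crops included, and the job is handed in when it is done.

Besides the shell and the picture viewer there is one more tool, called after ">>>" by a JSON object that holds its "method" and its "body". arm_command: Moves the arm, as the interface text tells. Its arguments: {"type":"object","properties":{"motion":{"type":"array"},"newtons":{"type":"number"}},"required":["motion"]}

```bash
mkdir -p pics; ls
python3 - <<'E'
from cell import telemetry, vision, bot
import cv2, numpy as np
for n in ("scene","side"):
    im=vision.read_camera(n); cv2.imwrite(f"pics/{n}0.png",im)
    i=vision.camera_info(n); print(n,{k:(np.round(v,4).tolist()) for k,v in i.items() if not isinstance(v,str)})
i=vision.camera_info("wrist");im=vision.read_camera("wrist");cv2.imwrite("pics/wrist0.png",im);print({k:(np.round(v,4).tolist()) for k,v in i.items() if not isinstance(v,str)})
print(telemetry.state(), bot.tip_reach)
a=cv2.imread("pics/scene0.png");b=cv2.imread("pics/side0.png")
E
```

```text
pics
scene {'fx': 445.229, 'fy': 445.229, 'cx': 254.6641, 'cy': 194.3751, 'T': [[-0.6104, -0.612, 0.5029, 1.255], [0.7921, -0.4673, 0.3928, 0.558], [-0.0054, 0.6381, 0.7699, 1.1094], [0.0, 0.0, 0.0, 1.0]]}
side {'fx': 359.4339, 'fy': 359.4339, 'cx': 257.2006, 'cy': 193.8449, 'T': [[-0.9908, 0.1038, -0.087, 0.4869], [-0.134, -0.6611, 0.7382, 0.8264], [0.0191, 0.7431, 0.6689, 0.8279], [0.0, 0.0, 0.0, 1.0]]}
{'fx': 297.3186, 'fy': 297.3186, 'cx': 256.7087, 'cy': 196.3268, 'T': [[0.368, -0.8847, -0.286, 0.1366], [0.9298, 0.3494, 0.1155, 0.5635], [-0.0023, -0.3084, 0.9512, 0.3731], [0.0, 0.0, 0.0, 1.0]]}
{'clock': 0.15, 'qpos': array([ 6.04717125e+01,  1.79808725e+01,  2.59206008e+00,  7.46900589e+01,
       -1.45234318e-04,  8.20035215e+01]), 'joint_vel': array([ 0.02021304, -0.04753702,  0.19657638, -0.01746578,  0.04977406,
       -0.04104488]), 'joint_torque': array([ 2.21493319e-03, -4.81065202e+01,  2.98817074e+01,  1.38653468e-02,
       -1.44071068e-04, -7.97662096e-06]), 'ee_pos': array([0.21084381, 0.53455489, 0.23861512]), 'eef_rot': array([-1.79921875e+02, -1.08281415e-02,  1.58468184e+02]), 'force': array([-0.10072702, -0.53600888,  0.83959137]), 'moment': array([-0.02356884,  0.00832954, -0.01120143]), 'gripper_force': 0.0, 'opening': 0.08514440908602788} 0.008
```

Run:
```python
import cv2
for n in ("scene","side"):
    cv2.imwrite(f"pics/{n}0b.png",cv2.resize(cv2.imread(f"pics/{n}0.png"),(800,600),interpolation=cv2.INTER_CUBIC))
```

```text
(no output)
```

View pics/scene0b.png

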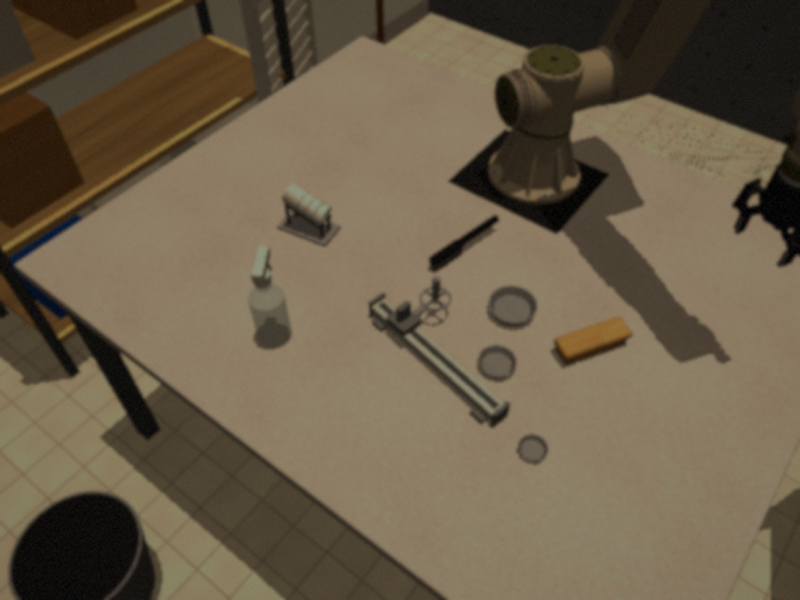

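View pics/side0b.png

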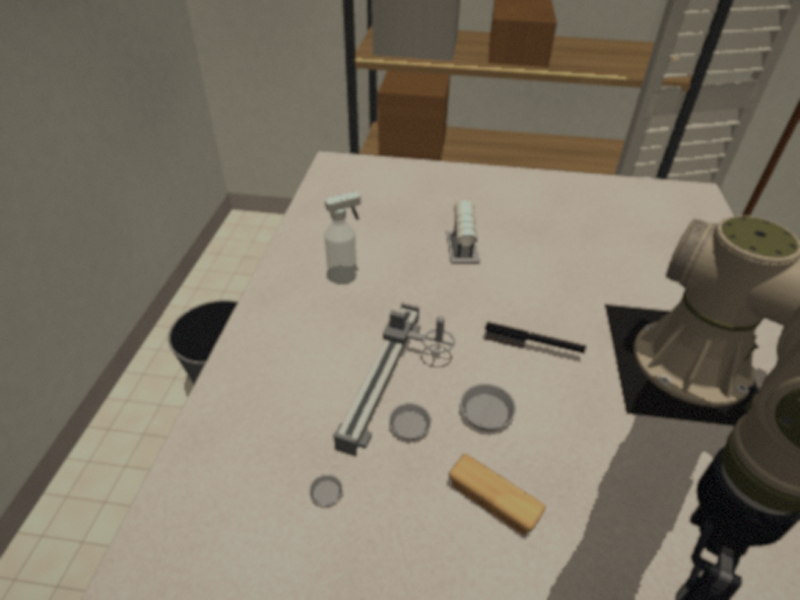

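Both views show the tab (scene 403,305; side 399,313), the peg (scene 436,282; side 440,321), the middle dish (scene 496,363; side 410,422) and the cup in its cradle (scene 307,205; side 465,225). I'll triangulate these roughly and enlarge crops.

```bash
cat > h.py <<'E'
import numpy as np, cv2
from cell import telemetry, vision, bot
from scipy.optimize import least_squares
from scipy.spatial.transform import Rotation as R
def ray(i,u,v,fish=False):
    i=dict(i);T=np.array(i["T"]);x=(u-i["cx"])/i["fx"];y=(v-i["cy"])/i["fy"]
    if fish:
        r=np.hypot(x,y); s=np.sin(r)/max(r,1e-9); d=np.array([x*s,-y*s,-np.cos(r)])
    else: d=np.array([x,-y,-1.])
    d=T[:3,:3]@d; return T[:3,3],d/np.linalg.norm(d)
def tri(rays):
    A=0;b=0
    for o,d in rays:
        P=np.eye(3)-np.outer(d,d);A=A+P;b=b+P@o
    p=np.linalg.solve(A,b); return p,[round(1e3*float(np.linalg.norm((np.eye(3)-np.outer(d,d))@(p-o))),1) for o,d in rays]
def atz(r,z): o,d=r; return o+d*(z-o[2])/d[2]
def proj(i,p,fish=False):
    T=np.array(i["T"]);c=T[:3,:3].T@(np.array(p)-T[:3,3]);c=np.array([c[0],-c[1],-c[2]])
    if fish:
        r=np.hypot(c[0],c[1]);t=np.arctan2(r,c[2]);k=t/max(r,1e-9);return np.array([i["cx"]+i["fx"]*c[0]*k,i["cy"]+i["fy"]*c[1]*k])
    return np.array([i["cx"]+i["fx"]*c[0]/c[2],i["cy"]+i["fy"]*c[1]/c[2]])
E
python3 - <<'E'
from h import *
a=vision.camera_info("scene");b=vision.camera_info("side");k=1/1.5625
P=dict(peg=((436,282),(440,321)),tab=((403,305),(399,313)),dish=((496,363),(410,422)),railnear=((497,411),(349,440)),railfar=((377,303),(410,310)),cuphi=((292,194),(464,207)),cup=((307,205),(465,225)),bottle=((270,335),(341,268)),grout=((465,243),(535,340)),brush=((593,338),(497,492)))
for n,(p,q) in P.items():
    X,e=tri([ray(a,p[0]*k,p[1]*k),ray(b,q[0]*k,q[1]*k)]);print(n,X.round(3),e)
s=cv2.imread("pics/scene0.png");d=cv2.imread("pics/side0.png")
A=cv2.resize(s[165:280,225:345],None,fx=3.33,fy=3.33,interpolation=2);A=A[:383]
B=cv2.resize(d[185:300,200:320],None,fx=3.33,fy=3.33,interpolation=2);B=B[:383]
C=cv2.resize(s[105:165,165:245],None,fx=5,fy=5,interpolation=2)[:217*2]
D=cv2.resize(d[120:180,265:345],None,fx=5,fy=5,interpolation=2)
cv2.imwrite("pics/crop1.png",cv2.resize(np.hstack([C,D]),(800,300)))
E
```

```text
peg [0.505 0.066 0.1  ] [2.7, 2.7]
tab [0.585 0.046 0.092] [2.2, 2.2]
dish [0.538 0.235 0.01 ] [2.0, 2.0]
railnear [0.634 0.296 0.023] [2.3, 2.3]
railfar [ 0.572 -0.03   0.031] [3.0, 3.0]
cuphi [ 0.483 -0.337  0.097] [5.2, 5.2]
cup [ 0.474 -0.303  0.072] [1.6, 1.6]
bottle [ 0.751 -0.16   0.013] [7.2, 7.2]
grout [0.314 0.011 0.021] [4.0, 4.0]
brush [0.387 0.358 0.028] [1.5, 1.5]
```

View pics/crop1.png

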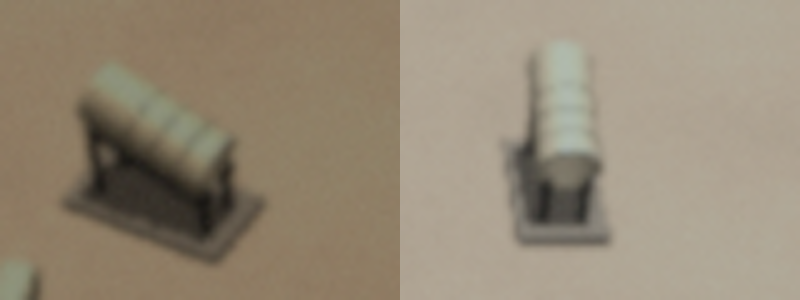

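The crop shows the cup lying along about world y: base high at the far (-y) end, mouth low at the near (+y) end. Next I'll move the wrist camera over the rail area.

>>> {"method": "arm_command", "body": {"motion": [{"translation": [-2,-1,-0.1],"delta_rot": [0,0,-1],"jaw": 1},{"translation": [-6,-2.6,-0.2],"delta_rot": [0,0,-2],"jaw": 1},{"translation": [-10,-4.4,-0.3],"delta_rot": [0,0,-3],"jaw": 1},{"translation": [-14,-6.2,-0.4],"delta_rot": [0,0,-4],"jaw": 1},{"translation": [-18,-8,-0.5],"delta_rot": [0,0,-5],"jaw": 1},{"translation": [-22,-9.8,-0.6],"delta_rot": [0,0,-6],"jaw": 1},{"translation": [-26,-11.6,-0.7],"delta_rot": [0,0,-7],"jaw": 1},{"translation": [-30,-13.4,-0.8],"delta_rot": [0,0,-8],"jaw": 1},{"translation": [-34,-15.2,-0.9],"delta_rot": [0,0,-9],"jaw": 1},{"translation": [-38,-17,-1],"delta_rot": [0,0,-10.5],"jaw": 1}]}}

```text
clock: 1.15
ee_pos: [0.503, 0.2358, 0.2492]
eef_rot: [180.0, -0.0, 169.0]
force: [-0.1, 1.0, 0.2]
opening: 0.0856
gripper_force: 0.0
```

```bash
cat >> h.py <<'E'
import json
def shot(n):
    s=telemetry.state(); i=vision.camera_info("wrist"); im=vision.read_camera("wrist")
    cv2.imwrite(f"pics/{n}.png",im); json.dump({k:(np.array(v).tolist() if not isinstance(v,str) else v) for k,v in i.items()},open(f"pics/{n}.json","w"))
    with open("kin.jsonl","a") as f: f.write(json.dumps([s["qpos"].tolist(),s["ee_pos"].tolist(),s["eef_rot"].tolist()])+"\n")
    return im,i
def load(n): return cv2.imread(f"pics/{n}.png"),json.load(open(f"pics/{n}.json"))
E
python3 -c "from h import *; shot('w1')"
```

>>> {"method": "arm_command", "body": {"motion": [{"translation": [-2,-1.6,0],"delta_rot": [0,0,0],"jaw": 1},{"translation": [-4,-3.2,0],"delta_rot": [0,0,0],"jaw": 1},{"translation": [-6,-4.8,0],"delta_rot": [0,0,0],"jaw": 1},{"translation": [-8,-6.4,0],"delta_rot": [0,0,0],"jaw": 1},{"translation": [-9.5,-7.6,0],"delta_rot": [0,0,0],"jaw": 1},{"translation": [-10.5,-8.6,0],"delta_rot": [0,0,0],"jaw": 1},{"translation": [-11,-9.2,0],"delta_rot": [0,0,0],"jaw": 1},{"translation": [-11.5,-9.5,0],"delta_rot": [0,0,0],"jaw": 1},{"translation": [-11.7,-9.5,0],"delta_rot": [0,0,0],"jaw": 1},{"translation": [-11.7,-9.5,0],"delta_rot": [0,0,0],"jaw": 1}]}}

```text
clock: 2.2
ee_pos: [0.5987, 0.1221, 0.2494]
eef_rot: [180.0, 0.0, 169.0]
force: [-1.0, 1.0, -0.1]
opening: 0.0854
gripper_force: 0.0
```

Run:
```python
from h import *
im,i=shot('w2'); a,_=load('w1')
cv2.imwrite("pics/w12.png",cv2.resize(np.vstack([a,im]),None,fx=.78,fy=.78,interpolation=cv2.INTER_AREA))
cv2.imwrite("pics/w2b.png",cv2.resize(im,(800,600),interpolation=2));cv2.imwrite("pics/w1b.png",cv2.resize(a,(800,600),interpolation=2))
```

```text
(no output)
```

View pics/w2b.png

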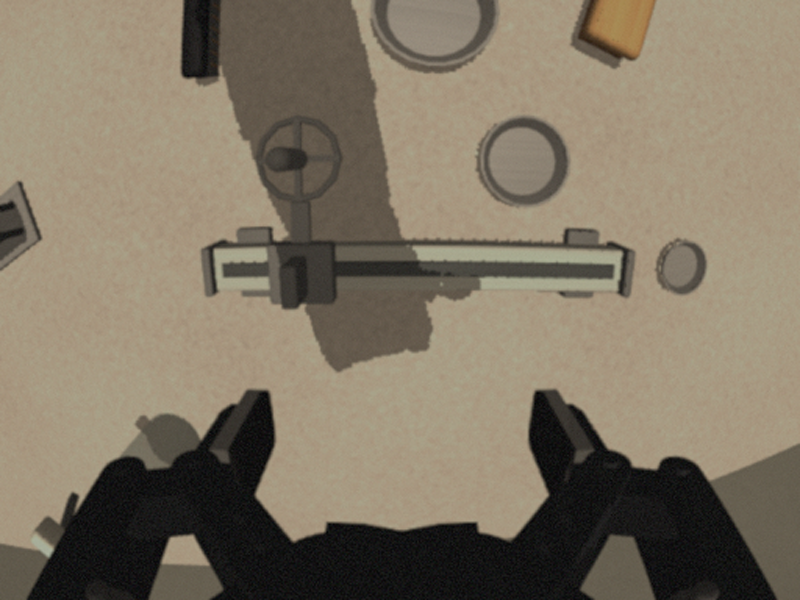

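View pics/w1b.png

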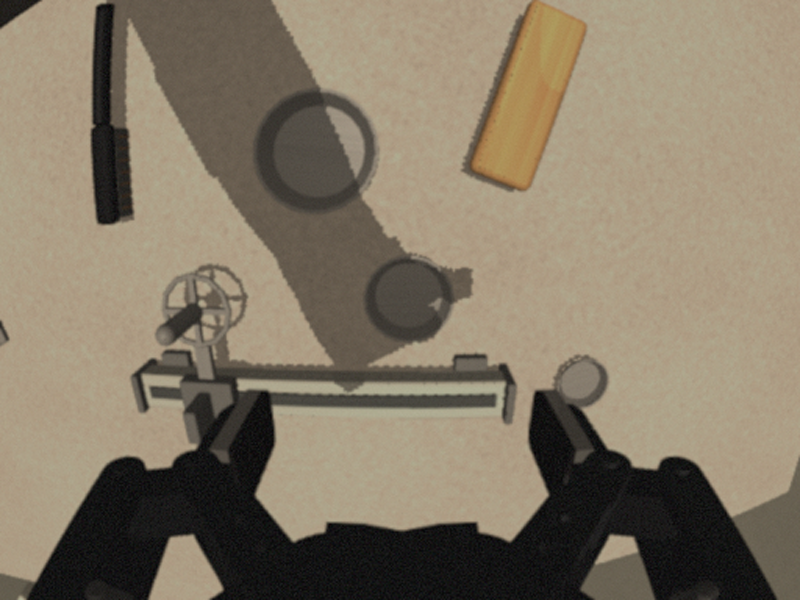

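w2 shows the ring centre at (299,159), the middle dish at (524,161), the tab at about (290,282) and the rail ends at (207,270) and (628,271). w1 shows the ring at (197,310), the dish at (409,298) and the rail running from (140,391) to (510,393).

Run:
```python
from h import *
k=1/1.5625
_,i1=load('w1');_,i2=load('w2')
r=lambda i,p: ray(i,p[0]*k,p[1]*k,True)
for n,p1,p2,z in [("ring",(197,310),(299,159),.05),("dish",(409,298),(524,161),.018),("railL",(140,391),(207,270),.045),("railR",(510,393),(628,271),.045)]:
    X,e=tri([r(i1,p1),r(i2,p2)]);print(n,X.round(4),e,atz(r(i1,p1),z).round(4),atz(r(i2,p2),z).round(4))
# project tab model into w2, using ring+rail yaw
im=cv2.imread("pics/w2b.png")
rc=atz(r(i2,(299,159)),.05)[:2];yw=np.deg2rad(-11);ex=np.array([np.cos(yw),np.sin(yw)]);ey=np.array([-np.sin(yw),np.cos(yw)])
for z in (.055,.093):
    q=[proj(i2,[*(rc+ex*(.085+a)+ey*b),z],True)/k for a,b in ((-.015,-.006),(.015,-.006),(.015,.006),(-.015,.006))]
    cv2.polylines(im,[np.int32(q)],True,(0,0,255),1)
    print(np.round(q))
for c,rad,z,col in ((rc,.0325,.05,(0,255,0)),(atz(r(i2,(524,161)),.018)[:2],.038,.018,(255,0,0))):
    q=[proj(i2,[*(c+rad*np.array([np.cos(t),np.sin(t)])),z],True)/k for t in np.linspace(0,6.28,60)]
    cv2.polylines(im,[np.int32(q)],True,col,1)
cv2.imwrite("pics/w2c.png",cv2.resize(im[90:330,180:620],(792,432),interpolation=2))
```

```text
ring [0.5028 0.0646 0.0458] [0.1, 0.1] [0.5018 0.0669 0.05  ] [0.5031 0.0656 0.05  ]
dish [0.5367 0.2351 0.0106] [0.2, 0.2] [0.5347 0.2355 0.018 ] [0.5363 0.233  0.018 ]
railL [ 0.5703 -0.034   0.0354] [0.8, 0.8] [ 0.5668 -0.0255  0.045 ] [ 0.5684 -0.0298  0.045 ]
railR [0.6368 0.3089 0.0288] [2.5, 2.5] [0.6248 0.3048 0.045 ] [0.6335 0.3029 0.045 ]
[[293. 255.]
 [296. 294.]
 [311. 294.]
 [309. 255.]]
[[280. 267.]
 [284. 310.]
 [301. 310.]
 [298. 267.]]
```

View pics/w2c.png

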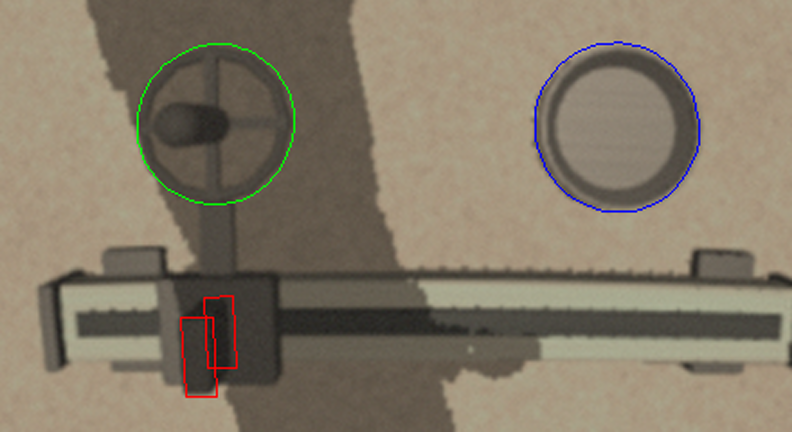

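>>> {"method": "arm_command", "body": {"motion": [{"translation": [-0.1,-2.5,0.5],"delta_rot": [0,0,0],"jaw": 0},{"translation": [-0.1,-5,2],"delta_rot": [0,0,0],"jaw": 0},{"translation": [-0.2,-7,4.5],"delta_rot": [0,0,0],"jaw": 0},{"translation": [-0.2,-7.4,7.5],"delta_rot": [0,0,0],"jaw": 0},{"translation": [-0.2,-7.4,10.5],"delta_rot": [0,0,0],"jaw": 0},{"translation": [-0.2,-7.4,13.5],"delta_rot": [0,0,0],"jaw": 0},{"translation": [-0.2,-7.4,15.5],"delta_rot": [0,0,0],"jaw": 0},{"translation": [-0.2,-7.4,16.8],"delta_rot": [0,0,0],"jaw": 0},{"translation": [-0.2,-7.4,17.5],"delta_rot": [0,0,0],"jaw": 0},{"translation": [-0.2,-7.4,17.5],"delta_rot": [0,0,0],"jaw": 0}]}}

```text
clock: 3.25
ee_pos: [0.5863, 0.049, 0.0739]
eef_rot: [-180.0, -0.0, 169.0]
force: [1.0, 0.2, -0.4]
opening: 0.0427
gripper_force: 0.0
```

>>> {"method": "arm_command", "body": {"motion": [{"translation": [0,0,0],"delta_rot": [0,0,0],"jaw": -0.5},{"translation": [0,0,0],"delta_rot": [0,0,0],"jaw": -0.7},{"translation": [0,0,0],"delta_rot": [0,0,0],"jaw": -1},{"translation": [0,0,0],"delta_rot": [0,0,0],"jaw": -1},{"translation": [0,0,0],"delta_rot": [0,0,0],"jaw": -1},{"translation": [0,0,0],"delta_rot": [0,0,0],"jaw": -1},{"translation": [0,0,0],"delta_rot": [0,0,0],"jaw": -1},{"translation": [0,0,0],"delta_rot": [0,0,0],"jaw": -1},{"translation": [0,0,0],"delta_rot": [0,0,0],"jaw": -1},{"translation": [0,0,0],"delta_rot": [0,0,0],"jaw": -1}], "newtons": 25}}

```text
clock: 4.25
ee_pos: [0.5876, 0.0486, 0.0756]
eef_rot: [180.0, 0.1, 169.0]
force: [-0.4, -0.8, 6.5]
opening: 0.0115
gripper_force: 29.6
```

>>> {"method": "arm_command", "body": {"motion": [{"translation": [0,0.5,-0.2],"delta_rot": [0,0,0],"jaw": -1},{"translation": [0,2,-0.2],"delta_rot": [0,0,0],"jaw": -1},{"translation": [0,4,-0.2],"delta_rot": [0,0,0],"jaw": -1},{"translation": [0,6.5,-0.2],"delta_rot": [0,0,0],"jaw": -1},{"translation": [0,9,-0.2],"delta_rot": [0,0,0],"jaw": -1},{"translation": [0,11.5,-0.2],"delta_rot": [0,0,0],"jaw": -1},{"translation": [0,14,-0.2],"delta_rot": [0,0,0],"jaw": -1},{"translation": [0,15.8,-0.2],"delta_rot": [0,0,0],"jaw": -1},{"translation": [0,16.8,-0.2],"delta_rot": [0,0,0],"jaw": -1},{"translation": [0,17.1,-0.2],"delta_rot": [0,0,0],"jaw": -1}]}}

```text
clock: 5.25
ee_pos: [0.6206, 0.217, 0.0757]
eef_rot: [-179.9, 0.1, 169.0]
force: [4.2, -3.6, -4.1]
opening: 0.0114
gripper_force: 28.2
```

>>> {"method": "arm_command", "body": {"motion": [{"translation": [0,0,0],"delta_rot": [0,0,0],"jaw": -1},{"translation": [0,0,0],"delta_rot": [0,0,0],"jaw": -1},{"translation": [0,0,0],"delta_rot": [0,0,0],"jaw": -0.4},{"translation": [0,0,0],"delta_rot": [0,0,0],"jaw": -0.2},{"translation": [0,0,0],"delta_rot": [0,0,0],"jaw": 0},{"translation": [0,0,0],"delta_rot": [0,0,0],"jaw": 0},{"translation": [0,0,-3],"delta_rot": [0,0,0],"jaw": 0},{"translation": [0,0,-7],"delta_rot": [0,0,0],"jaw": 0},{"translation": [0,0,-11],"delta_rot": [0,0,0],"jaw": 0},{"translation": [0,0,-12],"delta_rot": [0,0,0],"jaw": 0}]}}

```text
clock: 6.25
ee_pos: [0.6215, 0.217, 0.2021]
eef_rot: [179.8, 0.4, 169.0]
force: [0.2, -0.2, 0.7]
opening: 0.0428
gripper_force: 0.0
```

Run:
```python
from h import *
im,i=shot('w3'); a=cv2.imread; print(np.array(i["T"])[:3,3].round(3))
s=vision.read_camera("side"); cv2.imwrite("pics/side3.png",s)
P=cv2.resize(im[0:250,130:390],None,fx=2,fy=2,interpolation=2);print(P.shape)
Q=cv2.resize(s[200:320,210:300],None,fx=500/120,fy=500/120,interpolation=2)[:, :280]
cv2.imwrite("pics/v3.png",np.hstack([P,Q]))
```

```text
[0.542 0.232 0.336]
(500, 520, 3)
```

View pics/v3.png

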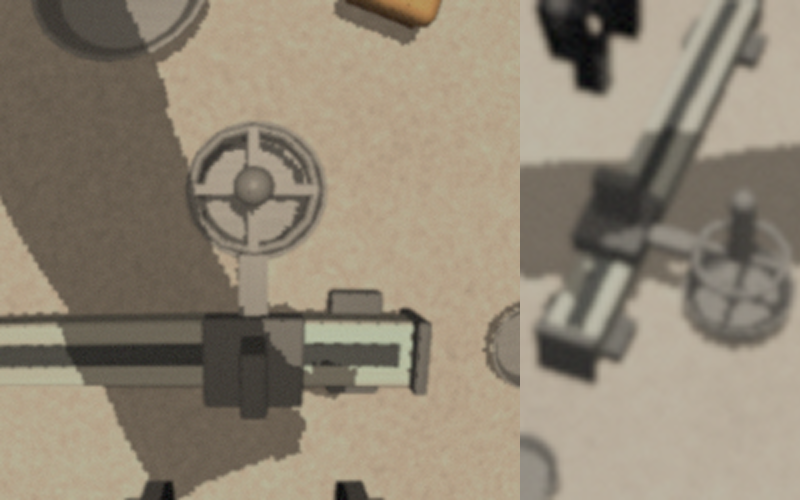

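The ring is at crop (254,189), and the dish rim around it is at about (256,189), so the peg is close to centred. I'll compute the offset.

Run:
```python
from h import *
im,i=load('w3')
r=lambda u,v: ray(i,130+u/2,v/2,True)
ring=atz(r(255,189),.05);dish=atz(r(256,189),.018);print("ring",ring.round(4),"peg tip",atz(r(254,186),.11).round(4),"dish",dish.round(4),(dish-ring).round(4))
o=cv2.resize(im[45:145,210:310],None,fx=6,fy=6,interpolation=2)
for c,rad,z,col in ((ring,.0325,.05,(0,255,0)),(dish,.038,.018,(255,0,0))):
    q=[(proj(i,[*(c[:2]+rad*np.array([np.cos(t),np.sin(t)])),z],True)-[210,45]+.5)*6 for t in np.linspace(0,6.28,60)]
    cv2.polylines(o,[np.int32(q)],True,col,1)
cv2.imwrite("pics/w3c.png",o)
```

```text
ring [0.5363 0.2344 0.05  ] peg tip [0.5363 0.2337 0.11  ] dish [0.5358 0.2352 0.018 ] [-0.0005  0.0008 -0.032 ]
```

View pics/w3c.png

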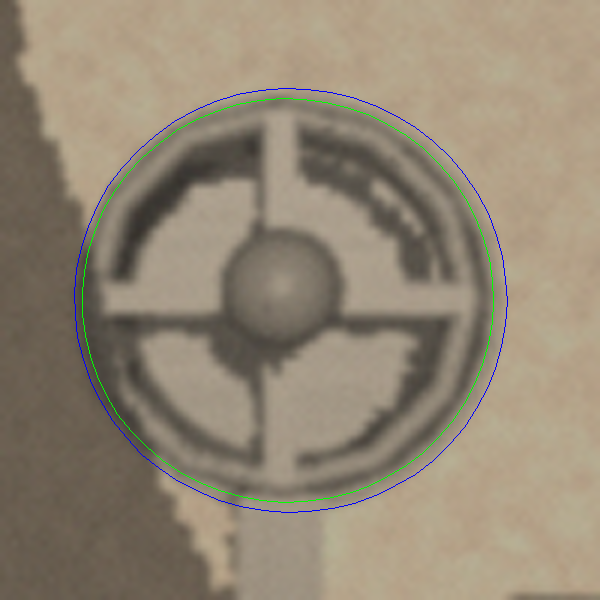

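The ring is within about 2 mm of the dish centre along the rail, so step 1 holds. Next I move towards the cup, turning the hand so the camera will end up above it after the flip.

>>> {"method": "arm_command", "body": {"motion": [{"translation": [0.2,-1,-1],"delta_rot": [0,0,-4],"jaw": 0.5},{"translation": [0.4,-3,-2.5],"delta_rot": [0,0,-9],"jaw": 1},{"translation": [0.7,-6,-4],"delta_rot": [0,0,-14],"jaw": 1},{"translation": [1,-9,-5.5],"delta_rot": [0,0,-19],"jaw": 1},{"translation": [1.3,-12,-6.5],"delta_rot": [0,0,-24],"jaw": 1},{"translation": [1.6,-15,-7],"delta_rot": [0,0,-29],"jaw": 1},{"translation": [1.9,-18,-7],"delta_rot": [0,0,-34],"jaw": 1},{"translation": [2.2,-21,-7],"delta_rot": [0,0,-39],"jaw": 1},{"translation": [2.5,-24,-7],"delta_rot": [0,0,-44],"jaw": 1},{"translation": [2.8,-27,-7],"delta_rot": [0,0,-49],"jaw": 1}]}}

```text
clock: 7.35
ee_pos: [0.5388, -0.044, 0.2641]
eef_rot: [179.8, -0.1, -141.8]
force: [-0.3, -0.0, 0.5]
opening: 0.0857
gripper_force: 0.0
```

Run:
```python
from h import *
s=telemetry.state();print(s["qpos"].round(1),s["ee_pos"].round(4),s["eef_rot"].round(1))
Rm=R.from_euler("xyz",s["eef_rot"],degrees=True).as_matrix()
print((Rm.T@(np.array([.47,-.26,.27])-s["ee_pos"])*100).round(1))
```

```text
[-13.2  13.9   0.7  77.    0.  -51.4] [ 0.5388 -0.044   0.2641] [ 1.798e+02 -1.000e-01 -1.418e+02]
[ 18.8 -12.7  -0.6]
```

>>> {"method": "arm_command", "body": {"motion": [{"translation": [1.5,-1,0],"delta_rot": [0,0,-5],"jaw": 1},{"translation": [4,-2.5,0],"delta_rot": [0,0,-11],"jaw": 1},{"translation": [6.5,-4.2,0],"delta_rot": [0,0,-17],"jaw": 1},{"translation": [9,-6,0],"delta_rot": [0,0,-23],"jaw": 1},{"translation": [11.5,-7.7,0],"delta_rot": [0,0,-29],"jaw": 1},{"translation": [13.5,-9,0],"delta_rot": [0,0,-35],"jaw": 1},{"translation": [15.5,-10.5,0],"delta_rot": [0,0,-41],"jaw": 1},{"translation": [17,-11.5,0],"delta_rot": [0,0,-47],"jaw": 1},{"translation": [18,-12.2,0],"delta_rot": [0,0,-51],"jaw": 1},{"translation": [18.8,-12.7,0],"delta_rot": [0,0,-52],"jaw": 1}]}}

```text
clock: 8.35
ee_pos: [0.4689, -0.2594, 0.2639]
eef_rot: [179.8, 0.1, -90.0]
force: [0.1, -0.7, 0.4]
opening: 0.0855
gripper_force: 0.0
```

Run:
```python
from h import *
im,i=shot('w4'); s=telemetry.state();print(s["qpos"].round(1),s["ee_pos"].round(4),s["eef_rot"].round(1))
print(np.array(i["T"])[:3,3].round(3))
cv2.imwrite("pics/w4b.png",cv2.resize(im,(800,600),interpolation=2))
```

```text
[ -37.6   13.4    0.    76.8   -0.  -127.6] [ 0.4687 -0.2603  0.2639] [ 1.798e+02  1.000e-01 -9.010e+01]
[ 0.468 -0.339  0.398]
```

View pics/w4b.png

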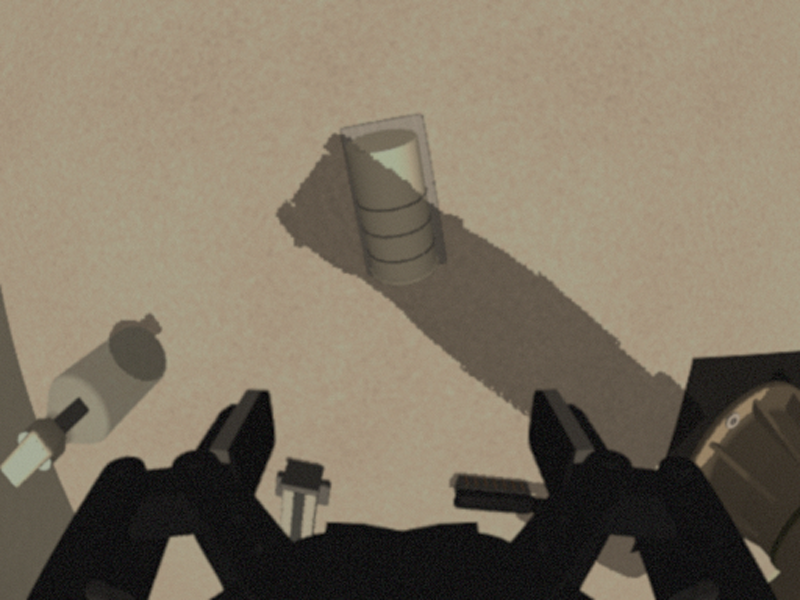

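w4 shows the cup with its base (high) end at (385,138), its mouth (low) end at (402,283), its left edge from (350,150) to (368,260) and its right edge from (416,145) to (435,260). I'll fit the cup's pose to these edges plus the scene and side crops.

Run:
```python
from h import *
k=1/1.5625
_,iw=load('w4');sc=vision.camera_info("scene");sd=vision.camera_info("side")
W=lambda u,v:ray(iw,u*k,v*k,True)
S=lambda u,v:ray(sc,165+u/5,105+v/5); D=lambda u,v:ray(sd,265+u/5,120+v/5)
edges=[(W(359,205),1),(W(368,260),1),(W(428,205),-1),(W(435,260),-1),(D(135,100),1),(D(195,100),-1),(S(170,98),1),(S(145,150),-1)]
def unpack(p):
    th=np.deg2rad(p[4]);ps=p[3];a=np.array([-np.sin(ps)*np.cos(th),np.cos(ps)*np.cos(th),-np.sin(th)]);return p[:3],a
def ptd(r,p): o,d=r; return (np.eye(3)-np.outer(d,d))@(p-o)
def res(p,use=(1,1,1)):
    b,a=unpack(p);out=[]
    for j,((o,d),s) in enumerate(edges):
        c=np.cross(a,d);v=(o-b)@c/np.linalg.norm(c); out.append((abs(v)-.024)/.0015)
    n=np.cross(np.cross(a,[0,0,1]),a);n/=np.linalg.norm(n)
    m=b+.1*a
    for r,q,w in [(W(385,139),b,.002),(W(402,284),m+.024*n,.002),(D(169,168),m,.004),(S(212,165),m,.004),(S(97,90),b,.004)]: out+=list(ptd(r,q)/w)
    out.append((p[4]-20)/2); return np.array(out)
f=least_squares(res,[.474,-.345,.09,0.0,20]);b,a=unpack(f.x)
print(f.x.round(4),"yaw",np.rad2deg(f.x[3]).round(1),"rim",(b+.1*a).round(4));print((f.fun).round(1))
# cradle base yaw from wrist corners z=.008
c=[atz(W(*q),.008) for q in ((342,128),(421,113),(445,262))];print(np.round(c,4),np.rad2deg(np.arctan2(*(c[1]-c[2])[:2])))
```

```text
[ 0.478  -0.3537  0.0906  0.1194 18.6461] yaw 6.8 rim [ 0.4667 -0.2596  0.0587]
[ 0.   0.3 -0.5  0.5 -1.5 -0.7 -2.8 -3.2 -0.1 -0.3  0.  -0.7  0.3  0.1
  0.2  0.4 -0.6 -0.3  0.2  0.1 -0.7 -0.6  1.1 -0.7]
[[ 0.5163 -0.3671  0.008 ]
 [ 0.4511 -0.3791  0.008 ]
 [ 0.4297 -0.2523  0.008 ]] 170.4181421729145
```

```bash
cat >> h.py <<'E'
def rel(Rt,pt,s=None):
    s=s or telemetry.state(); R0=R.from_euler("xyz",s["eef_rot"],degrees=True)
    return (R0.inv().apply(np.array(pt)-s["ee_pos"])*100).round(2), (R0.inv()*Rt).as_rotvec(degrees=True).round(2)
E
python3 - <<'E'
from h import *
yaw=np.deg2rad(8.5);lam=np.deg2rad(20)
hd=np.array([-np.sin(yaw),np.cos(yaw),0]);a=hd*np.cos(lam)-np.array([0,0,np.sin(lam)])  # 20deg both
z=hd*np.sin(lam)-np.array([0,0,np.cos(lam)]);y=-np.array([np.cos(yaw),np.sin(yaw),0]);x=np.cross(y,z)
Rt=R.from_matrix(np.c_[x,y,z]);c=np.array([.4724,-.3067,.0746])
g=c-.018*a+.011*z;print(g.round(4),Rt.as_euler("xyz",degrees=True).round(1));print(rel(Rt,g-.09*z))
E
```

```text
[ 0.4743 -0.3197  0.0704] [180.   20.  -81.5]
(array([ 9.  , -1.06, 10.88]), array([ -1.32, -19.86,  -8.5 ]))
```

>>> {"method": "arm_command", "body": {"motion": [{"translation": [1,-0.1,1],"delta_rot": [-0.1,-2,-0.8],"jaw": 1},{"translation": [2.5,-0.3,2.5],"delta_rot": [-0.3,-5,-2],"jaw": 1},{"translation": [4,-0.5,4],"delta_rot": [-0.5,-8,-3.4],"jaw": 1},{"translation": [5.5,-0.6,6],"delta_rot": [-0.7,-11,-4.7],"jaw": 1},{"translation": [7,-0.8,8],"delta_rot": [-0.9,-14,-6],"jaw": 1},{"translation": [8,-0.9,9.5],"delta_rot": [-1.1,-17,-7.3],"jaw": 1},{"translation": [8.7,-1,10.5],"delta_rot": [-1.3,-19,-8.2],"jaw": 1},{"translation": [9,-1.06,10.9],"delta_rot": [-1.32,-19.9,-8.5],"jaw": 1},{"translation": [9,-1.06,10.9],"delta_rot": [-1.32,-19.9,-8.5],"jaw": 1},{"translation": [9,-1.06,10.9],"delta_rot": [-1.32,-19.9,-8.5],"jaw": 1}]}}

```text
clock: 9.4
ee_pos: [0.4807, -0.3483, 0.1572]
eef_rot: [-179.8, 19.9, -81.4]
force: [-0.6, 0.6, 0.0]
opening: 0.0854
gripper_force: 0.0
```

Run:
```python
from h import *
s=telemetry.state();print(s["qpos"].round(1),s["ee_pos"].round(4),s["eef_rot"].round(1))
im,i=shot('w5'); sd=vision.read_camera("side")
P=cv2.resize(im,(800,600),interpolation=2)
cv2.imwrite("pics/w5b.png",P)
cv2.imwrite("pics/side5.png",sd)
# predicted cup outline
c=np.array([.4724,-.3067,.0746]);yaw=np.deg2rad(8.5);a=np.array([-np.sin(yaw)*.94,np.cos(yaw)*.94,-.342]);u=np.array([np.cos(yaw),np.sin(yaw),0]);v=np.cross(u,a)
for t in(-.05,.05):
    q=[proj(i,c+t*a+.024*(np.cos(w)*u+np.sin(w)*v),True)*1.5625 for w in np.linspace(0,6.28,40)]
    cv2.polylines(P,[np.int32(q)],True,(0,0,255),1)
cv2.imwrite("pics/w5c.png",P)
```

```text
[ -49.    35.3   15.    86.6   10.7 -149.1] [ 0.4807 -0.3483  0.1572] [-179.8   19.9  -81.4]
```

View pics/w5c.png

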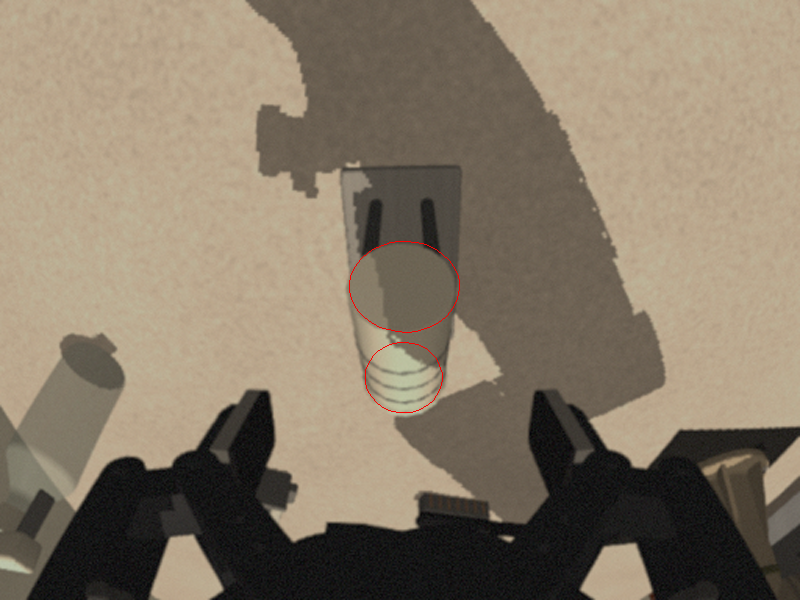

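The predicted outline (red) matches the cup in the wrist view: base circle centred at (404,286), mouth at (404,378). I'll go in and grip.

>>> {"method": "arm_command", "body": {"motion": [{"translation": [0,0.1,1],"delta_rot": [0,0,0],"jaw": 1},{"translation": [0.1,0.2,2.5],"delta_rot": [0,0,0],"jaw": 1},{"translation": [0.2,0.2,4],"delta_rot": [0,0,0],"jaw": 1},{"translation": [0.2,0.2,5.5],"delta_rot": [0,0,0],"jaw": 1},{"translation": [0.2,0.2,7],"delta_rot": [0,0,0],"jaw": 1},{"translation": [0.2,0.2,8.2],"delta_rot": [0,0,0],"jaw": 1},{"translation": [0.2,0.2,8.9],"delta_rot": [0,0,0],"jaw": 1},{"translation": [0.2,0.2,9.2],"delta_rot": [0,0,0],"jaw": 1},{"translation": [0.2,0.2,9.2],"delta_rot": [0,0,0],"jaw": 0.7},{"translation": [0.2,0.2,9.2],"delta_rot": [0,0,0],"jaw": 0.5}]}}

```text
clock: 10.5
ee_pos: [0.4749, -0.3204, 0.0706]
eef_rot: [-179.8, 19.9, -81.4]
force: [0.1, 0.2, -0.3]
opening: 0.0641
gripper_force: 0.0
```

>>> {"method": "arm_command", "body": {"motion": [{"translation": [0,0,0],"delta_rot": [0,0,0],"jaw": 0.3},{"translation": [0,0,0],"delta_rot": [0,0,0],"jaw": 0.1},{"translation": [0,0,0],"delta_rot": [0,0,0],"jaw": -1},{"translation": [0,0,0],"delta_rot": [0,0,0],"jaw": -1},{"translation": [0,0,0],"delta_rot": [0,0,0],"jaw": -1},{"translation": [0,0,0],"delta_rot": [0,0,0],"jaw": -1},{"translation": [0,0,0],"delta_rot": [0,0,0],"jaw": -1},{"translation": [0,0,0],"delta_rot": [0,0,0],"jaw": -1},{"translation": [0,0,0],"delta_rot": [0,0,0],"jaw": -1},{"translation": [0,0,0],"delta_rot": [0,0,0],"jaw": -1}], "newtons": 30}}

```text
clock: 11.5
ee_pos: [0.475, -0.3205, 0.0706]
eef_rot: [-179.8, 19.9, -81.4]
force: [0.7, -1.0, 5.6]
opening: 0.0462
gripper_force: 31.8
```

Run:
```python
from h import *
s=telemetry.state();print(s["qpos"].round(2),s["ee_pos"].round(4),s["eef_rot"].round(1))
im,i=shot('w6')
# fit planar chain + J5 model
D=[json.loads(l) for l in open("kin.jsonl")]
D.append([[60.4717,17.98087,2.59206,74.69006,0,82.0035],[.21084,.53455,.23862],[-179.92,0,158.47]])
D.append([[-13.2,13.9,.7,77,0,-51.4],[.5388,-.044,.2641],[179.8,-.1,-141.8]])
def fk(q,p):
    q1,q2,q3,q4,q5,q6=np.deg2rad(q);a,h,L1,e1,L2,e2,w,Lt,d=p
    Ry=lambda t:R.from_rotvec([0,t,0])
    s=q2-q3
    pos=np.array([a,d,h])+Ry(q2).apply([e1,0,L1])+Ry(s).apply([L2,0,e2])
    Rw=Ry(s+q4); R5=Rw*R.from_rotvec([0,0,SG*q5])
    pos=pos+Rw.apply([w,0,0])+R5.apply([Lt,0,0])
    R1=R.from_rotvec([0,0,q1]); 
    Rt=R1*R5*R.from_rotvec([S6*q6,0,0])*R.from_matrix(np.array([[0,0,1],[0,-1,0],[1,0,0]]).T)
    return R1.apply(pos),Rt
import h
best=None
for SG in(1,-1):
  for S6 in (1,-1):
    # orientation check
    err=[np.rad2deg((R.from_euler("xyz",o,degrees=True).inv()*fk(q,np.zeros(9))[1]).magnitude()) for q,p,o in D]
    print(SG,S6,np.round(err,1))
```

```text
[ -47.75   35.85    3.29   74.05   11.06 -147.92] [ 0.475  -0.3205  0.0706] [-179.8   19.9  -81.4]
1 1 [180. 180. 180. 180. 180. 180. 180. 180.]
1 -1 [124.4 150.  133.4  75.1 118.3 115.8  16.   77.2]
-1 1 [180. 180. 180. 180. 180. 180. 180. 180.]
-1 -1 [124.4 150.  133.4  75.1 119.5 117.2  16.   77.2]
```

```bash
cat > kin.py <<'E'
from h import *
D=[json.loads(l) for l in open("kin.jsonl")]
D.append([[60.4717,17.98087,2.59206,74.69006,0,82.0035],[.21084,.53455,.23862],[-179.92,0,158.47]])
SG=1
M=R.from_matrix(np.array([[0,0,1],[0,-1,0],[1,0,0]]).T)*R.from_rotvec([0,0,np.pi])
def fk(q,p):
    q1,q2,q3,q4,q5,q6=np.deg2rad(q);a,h,L1,e1,L2,e2,w,Lt,d=p
    Ry=lambda t:R.from_rotvec([0,t,0]);s=q2-q3;Rw=Ry(s+q4);R5=Rw*R.from_rotvec([0,0,SG*q5]);R1=R.from_rotvec([0,0,q1])
    pos=np.array([a,d,h])+Ry(q2).apply([e1,0,L1])+Ry(s).apply([L2,0,e2])+Rw.apply([w,0,0])+R5.apply([Lt,0,0])
    return R1.apply(pos),R1*R5*R.from_rotvec([q6,0,0])*M
def fit():
    p0=np.array([0,.3,.35,0,.35,0,.08,.2,.08])
    f=least_squares(lambda p:np.r_[np.concatenate([(fk(q,p)[0]-x)*1e3 for q,x,o in D]),(p-p0)*2],p0);return f.x,np.abs(f.fun[:-9]).max()
lo=np.array([-158.12,-49.38,-58.88,-126.05,-84.25,-180]);hi=np.array([158.12,96.58,72.47,133.96,85.87,180])
def ik(pt,Rt,p,q0):
    f=least_squares(lambda q:np.r_[(fk(q,p)[0]-pt)*20,(Rt.inv()*fk(q,p)[1]).as_rotvec()*5],np.clip(q0,lo+.1,hi-.1),bounds=(lo,hi),x_scale=30.);return f.x,np.linalg.norm(f.fun)
E
python3 - <<'E'
import kin; from kin import *
for sg in (1,-1):
    kin.SG=sg
    er=[np.rad2deg((R.from_euler("xyz",o,degrees=True).inv()*fk(q,np.zeros(9))[1]).magnitude()) for q,x,o in D];print(sg,np.round(er,1))
    p,e=fit();print(p.round(3),e)
E
```

```text
1 [0. 0. 0. 0. 0. 0. 0.]
[0.    0.233 0.518 0.    0.409 0.056 0.14  0.292 0.08 ] 0.004355075581941037
-1 [ 0.   0.   0.   0.  21.3 22.1  0. ]
[ 0.036  0.228  0.514 -0.015  0.39   0.051  0.719 -0.291  0.08 ] 3.227306081148462
```

```bash
cat >> kin.py <<'E'
PEG=np.array([.536,.2335])
yaw=np.deg2rad(8.5);hd=np.array([-np.sin(yaw),np.cos(yaw),0]);t20=np.deg2rad(20)
a0=hd*np.cos(t20)-np.array([0,0,np.sin(t20)]);c0=np.array([.4724,-.3067,.0746]);rim0=c0+.05*a0
R0=R.from_euler("xyz",[-179.8,19.9,-81.4],degrees=True);g0=np.array([.475,-.3205,.0706])
v_rim=R0.inv().apply(rim0-g0); a_t=R0.inv().apply(a0)
ax=np.cross(a0,[0,0,-1]);ax/=np.linalg.norm(ax)
Rdown=R.from_rotvec(ax*np.arccos(-a0[2]))*R0
def final(psi,rz,xy=PEG):
    Rt=R.from_rotvec([0,0,np.deg2rad(psi)])*Rdown
    return np.r_[xy,rz]-Rt.apply(v_rim),Rt
E
python3 - <<'E'
from kin import *
print("peg",atz(ray(load('w3')[1],256.2,94.5,True),.05).round(4), v_rim.round(4), a_t.round(3))
p,e=fit();q0=telemetry.state()["qpos"]
for psi in range(-40,181,20):
    out=[]
    for seed in (q0,[10,20,0,60,50,-60],[10,40,0,0,0,0],[10,40,-30,60,-40,60]):
        q,e=ik(*final(psi,.18),p,seed)
        if e<.01:
            q2,e2=ik(*final(psi,.05),p,q); out.append((q.round(0),q2.round(0),round(e2,3)))
            break
    print(psi,*out)
E
```

```text
peg [0.5361 0.2332 0.05  ] [-0.0529  0.0005  0.0331] [-0.767  0.001  0.641]
-40
-20 (array([ 31.,  51.,  40., 118., -34., -35.]), array([ 31.,  54.,  29., 103., -34., -35.]), np.float64(0.0))
0 (array([ 35.,  39.,  20.,  99., -44., -53.]), array([ 35.,  44.,  11.,  84., -44., -53.]), np.float64(0.0))
20 (array([ 37.,  26.,   0.,  73., -49., -78.]), array([ 37.,  33.,  -9.,  58., -49., -78.]), np.float64(0.0))
40 (array([  36.,   13.,  -20.,   43.,  -49., -109.]), array([  36.,   21.,  -29.,   25.,  -49., -109.]), np.float64(0.0))
60 (array([  33.,    1.,  -36.,   17.,  -38., -138.]), array([  33.,   13.,  -47.,   -4.,  -38., -138.]), np.float64(0.0))
80 (array([  25.,   -7.,  -47.,    3.,  -20., -162.]), array([  25.,    8.,  -58.,  -23.,  -20., -162.]), np.float64(0.0))
100 (array([ 14., -10., -51.,  -0.,   4., 177.]), array([ 14.,   5., -59., -21.,   3., 177.]), np.float64(0.277))
120 (array([  3.,  -9., -48.,   7.,  27., 155.]), array([  3.,   6., -59., -18.,  27., 155.]), np.float64(0.042))
140 (array([ -4.,  -1., -38.,  25.,  43., 129.]), array([ -4.,  10., -49.,   3.,  43., 129.]), np.float64(0.0))
160 (array([ -7.,  11., -22.,  52.,  50.,  97.]), array([ -7.,  19., -31.,  34.,  50.,  97.]), np.float64(0.0))
180 (array([-6., 25., -3., 79., 48., 68.]), array([ -6.,  31., -12.,  63.,  48.,  68.]), np.float64(0.0))
```

ψ=20 gives a comfortable approach pose, so I'll lift the cup straight up.

>>> {"method": "arm_command", "body": {"motion": [{"translation": [-0.2,0,-0.5],"delta_rot": [0,0,0],"jaw": -1},{"translation": [-0.5,0,-1.4],"delta_rot": [0,0,0],"jaw": -1},{"translation": [-1,0,-2.8],"delta_rot": [0,0,0],"jaw": -1},{"translation": [-1.7,0,-4.7],"delta_rot": [0,0,0],"jaw": -1},{"translation": [-2.4,0,-6.6],"delta_rot": [0,0,0],"jaw": -1},{"translation": [-3.2,0,-8.9],"delta_rot": [0,0,0],"jaw": -1},{"translation": [-4,0,-11],"delta_rot": [0,0,0],"jaw": -1},{"translation": [-4.6,0,-12.7],"delta_rot": [0,0,0],"jaw": -1},{"translation": [-5,0,-13.8],"delta_rot": [0,0,0],"jaw": -1},{"translation": [-5.1,0,-14.1],"delta_rot": [0,0,0],"jaw": -1}]}}

```text
clock: 12.55
ee_pos: [0.4743, -0.3203, 0.2214]
eef_rot: [-179.8, 19.9, -81.4]
force: [-0.2, 0.1, -0.2]
opening: 0.0462
gripper_force: 31.3
```

```bash
cat > plan.py <<'E'
import sys; from kin import *
from scipy.spatial.transform import Slerp
p,e=fit();s=telemetry.state();Rs=R.from_euler("xyz",s["eef_rot"],degrees=True)
pf,Rf=final(20,.18); frac=float(sys.argv[1])
print(s["ee_pos"].round(4),"->",pf.round(4),Rf.as_euler("xyz",degrees=True).round(1),"opening",s["opening"])
sl=Slerp([0,1],R.concatenate([Rs,Rf]));q=s["qpos"]
for t in np.linspace(.1,1,10)*frac:
    pt=s["ee_pos"]+(pf-s["ee_pos"])*t;Rt=sl(t);qn,er=ik(pt,Rt,p,q)
    print(*[x.tolist() for x in rel(Rt,pt,s)],(qn-q).round(0).tolist(),round(er,3),"rimz",round((pt+Rt.apply(v_rim))[2],3));q=qn
E
python3 plan.py 0.5
```

```text
[ 0.4743 -0.3203  0.2214] -> [0.5406 0.2262 0.2418] [-179.9  -50.1  -61.4] opening 0.04622835399182396
[-2.53, -0.73, 0.81] [0.27, 3.46, -1.04] [3.0, -4.0, -6.0, -5.0, -1.0, 2.0] 0.0 rimz 0.206
[-5.06, -1.47, 1.62] [0.54, 6.92, -2.08] [3.0, -4.0, -5.0, -5.0, -1.0, 2.0] 0.0 rimz 0.203
[-7.59, -2.2, 2.42] [0.81, 10.37, -3.11] [3.0, -4.0, -5.0, -4.0, -1.0, 3.0] 0.0 rimz 0.2
[-10.12, -2.93, 3.23] [1.08, 13.83, -4.15] [4.0, -3.0, -4.0, -4.0, -2.0, 3.0] 0.0 rimz 0.198
[-12.65, -3.67, 4.04] [1.35, 17.29, -5.19] [4.0, -3.0, -4.0, -4.0, -2.0, 3.0] 0.0 rimz 0.196
[-15.18, -4.4, 4.85] [1.62, 20.75, -6.23] [4.0, -3.0, -3.0, -3.0, -2.0, 3.0] 0.0 rimz 0.193
[-17.71, -5.13, 5.66] [1.89, 24.2, -7.27] [5.0, -2.0, -3.0, -3.0, -3.0, 3.0] 0.0 rimz 0.191
[-20.24, -5.87, 6.46] [2.16, 27.66, -8.3] [5.0, -2.0, -2.0, -2.0, -3.0, 4.0] 0.0 rimz 0.189
[-22.77, -6.6, 7.27] [2.43, 31.12, -9.34] [5.0, -1.0, -2.0, -2.0, -3.0, 4.0] 0.0 rimz 0.188
[-25.3, -7.33, 8.08] [2.7, 34.58, -10.38] [5.0, -1.0, -1.0, -2.0, -4.0, 4.0] 0.0 rimz 0.186
```

>>> {"method": "arm_command", "body": {"motion": [{"translation": [-1.2,-0.3,0.4],"delta_rot": [0.1,1.7,-0.5],"jaw": -1},{"translation": [-3.7,-1.1,1.2],"delta_rot": [0.4,5.1,-1.5],"jaw": -1},{"translation": [-6.3,-1.8,2],"delta_rot": [0.7,8.6,-2.6],"jaw": -1},{"translation": [-9,-2.6,2.9],"delta_rot": [1,12.3,-3.7],"jaw": -1},{"translation": [-11.7,-3.4,3.7],"delta_rot": [1.2,16,-4.8],"jaw": -1},{"translation": [-14.4,-4.2,4.6],"delta_rot": [1.5,19.7,-5.9],"jaw": -1},{"translation": [-17.1,-5,5.5],"delta_rot": [1.8,23.4,-7],"jaw": -1},{"translation": [-19.8,-5.8,6.3],"delta_rot": [2.1,27.1,-8.1],"jaw": -1},{"translation": [-22.6,-6.5,7.2],"delta_rot": [2.4,30.9,-9.3],"jaw": -1},{"translation": [-25.3,-7.3,8.1],"delta_rot": [2.7,34.6,-10.4],"jaw": -1}]}}

```text
clock: 13.55
ee_pos: [0.5061, -0.0455, 0.2298]
eef_rot: [-176.6, -15.2, -72.2]
force: [0.4, 0.1, -0.4]
opening: 0.0466
gripper_force: 31.2
```

```bash
python3 plan.py 1
```

```text
[ 0.5061 -0.0455  0.2298] -> [0.5406 0.2262 0.2418] [-179.9  -50.1  -61.4] opening 0.0466436804200317
[-2.36, -1.2, -0.7] [0.27, 3.45, -1.03] [5.0, 0.0, -0.0, -1.0, -4.0, 4.0] 0.0 rimz 0.183
[-4.73, -2.41, -1.39] [0.55, 6.9, -2.06] [5.0, 1.0, 0.0, -0.0, -4.0, 4.0] 0.0 rimz 0.182
[-7.09, -3.61, -2.09] [0.82, 10.36, -3.09] [5.0, 1.0, 1.0, 0.0, -4.0, 4.0] 0.0 rimz 0.181
[-9.46, -4.81, -2.79] [1.1, 13.81, -4.12] [5.0, 2.0, 1.0, 1.0, -4.0, 4.0] 0.0 rimz 0.18
[-11.82, -6.01, -3.48] [1.37, 17.26, -5.15] [5.0, 2.0, 2.0, 1.0, -4.0, 4.0] 0.0 rimz 0.179
[-14.18, -7.22, -4.18] [1.64, 20.71, -6.18] [4.0, 3.0, 2.0, 2.0, -4.0, 4.0] 0.0 rimz 0.179
[-16.55, -8.42, -4.88] [1.92, 24.17, -7.21] [4.0, 3.0, 3.0, 2.0, -4.0, 4.0] 0.0 rimz 0.179
[-18.91, -9.62, -5.57] [2.19, 27.62, -8.24] [4.0, 3.0, 3.0, 3.0, -3.0, 4.0] 0.0 rimz 0.179
[-21.28, -10.82, -6.27] [2.46, 31.07, -9.27] [3.0, 4.0, 4.0, 4.0, -3.0, 4.0] 0.0 rimz 0.179
[-23.64, -12.03, -6.97] [2.74, 34.52, -10.3] [3.0, 4.0, 4.0, 4.0, -3.0, 4.0] 0.0 rimz 0.18
```

>>> {"method": "arm_command", "body": {"motion": [{"translation": [-2.5,-1.3,-0.7],"delta_rot": [0.3,3.6,-1.1],"jaw": -1},{"translation": [-5.2,-2.6,-1.5],"delta_rot": [0.6,7.6,-2.3],"jaw": -1},{"translation": [-8,-4.1,-2.4],"delta_rot": [0.9,11.7,-3.5],"jaw": -1},{"translation": [-10.9,-5.5,-3.2],"delta_rot": [1.3,15.9,-4.7],"jaw": -1},{"translation": [-13.8,-7,-4.1],"delta_rot": [1.6,20.2,-6],"jaw": -1},{"translation": [-16.7,-8.5,-4.9],"delta_rot": [1.9,24.4,-7.3],"jaw": -1},{"translation": [-19.4,-9.9,-5.7],"delta_rot": [2.2,28.3,-8.4],"jaw": -1},{"translation": [-21.7,-11,-6.4],"delta_rot": [2.5,31.7,-9.5],"jaw": -1},{"translation": [-23.2,-11.8,-6.8],"delta_rot": [2.7,33.9,-10.1],"jaw": -1},{"translation": [-23.6,-12,-7],"delta_rot": [2.7,34.5,-10.3],"jaw": -1}]}}

```text
clock: 14.55
ee_pos: [0.5406, 0.2265, 0.2408]
eef_rot: [179.7, -50.0, -60.9]
force: [-0.2, -0.2, -1.2]
opening: 0.0462
gripper_force: 31.2
```

Run:
```python
from kin import *
s=telemetry.state();Rs=R.from_euler("xyz",s["eef_rot"],degrees=True)
print(s["ee_pos"].round(4),s["eef_rot"].round(1),"rim",(s["ee_pos"]+Rs.apply(v_rim)).round(4),"cupz",Rs.apply(a_t).round(3))
pf,Rf=final(20,.18);print(rel(Rf,pf,s))
for n in ("side","scene"): cv2.imwrite(f"pics/{n}7.png",vision.read_camera(n))
# colour-difference blob of the cup in each view vs. the predicted silhouette
for n in ("side","scene"):
    i=vision.camera_info(n);im=cv2.imread(f"pics/{n}7.png").astype(int)
    rim=s["ee_pos"]+Rs.apply(v_rim);a=Rs.apply(a_t)
    u=np.cross(a,[1,0,0]);u/=np.linalg.norm(u);v=np.cross(a,u)
    pts=np.array([proj(i,rim-t*a+.024*(np.cos(w)*u+np.sin(w)*v)) for t in (0,.1) for w in np.linspace(0,6.28,40)],np.float32)
    hull=cv2.convexHull(pts);x,y,w,h=cv2.boundingRect(hull)
    bright=(im.min(2)>125)&((im[:,:,2]-im[:,:,0])<25)
    m=np.zeros(bright.shape,np.uint8);cv2.fillConvexPoly(m,np.int32(hull),1)
    ys,xs=np.nonzero(bright[y-15:y+h+15,x-15:x+w+15]);
    print(n,"pred",x,y,w,h,"bgr inside",im[m>0].mean(0).round(),"bgr around",im[y-10:y+h+10,x-10:x+w+10].mean((0,1)).round())
    np.set_printoptions(linewidth=250)
    g=cv2.cvtColor(np.uint8(im),cv2.COLOR_BGR2LAB)
    for vv in range(y-8,y+h+12,5): print(vv,g[vv,x-14:x+w+14:2,2].tolist())
```

```text
[0.5406 0.2265 0.2408] [179.7 -50.  -60.9] rim [0.5358 0.2338 0.179 ] cupz [-0.005 -0.001 -1.   ]
(array([ 0.1 ,  0.02, -0.05]), array([0.06, 0.1 , 0.27]))
side pred 255 191 22 46 bgr inside [86. 93. 93.] bgr around [115. 128. 133.]
183 [139, 138, 138, 138, 138, 138, 138, 139, 138, 138, 138, 138, 139, 138, 138, 138, 138, 138, 138, 138, 138, 138, 138, 138, 138]
188 [138, 138, 138, 138, 138, 139, 138, 138, 138, 139, 138, 138, 138, 138, 138, 138, 138, 138, 138, 138, 138, 138, 136, 136, 138]
193 [138, 138, 138, 139, 138, 138, 139, 138, 137, 135, 134, 134, 134, 134, 135, 135, 137, 138, 134, 133, 131, 135, 137, 137, 136]
198 [139, 138, 138, 138, 138, 138, 139, 136, 134, 134, 134, 134, 134, 134, 134, 130, 126, 129, 128, 134, 142, 138, 137, 136, 137]
203 [138, 138, 138, 138, 138, 138, 137, 136, 134, 135, 134, 134, 133, 130, 128, 128, 127, 129, 140, 144, 142, 140, 136, 135, 136]
208 [138, 138, 138, 137, 135, 131, 129, 126, 126, 126, 128, 126, 127, 127, 126, 127, 128, 137, 142, 142, 143, 139, 137, 137, 138]
213 [138, 139, 138, 130, 129, 129, 130, 130, 129, 129, 129, 126, 126, 127, 127, 128, 12
[... 1950 characters left out ...]
 130, 128, 130, 127, 129]
190 [145, 144, 145, 144, 144, 144, 143, 138, 135, 136, 136, 133, 131, 129, 134, 135, 136, 135, 132, 129, 127, 128, 126, 129, 131, 130]
195 [144, 144, 144, 144, 144, 144, 140, 136, 137, 137, 136, 138, 137, 137, 137, 137, 135, 137, 139, 136, 134, 136, 139, 137, 139, 138]
200 [144, 144, 145, 145, 145, 143, 140, 138, 136, 138, 138, 137, 137, 137, 137, 139, 139, 137, 139, 138, 136, 140, 143, 139, 139, 138]
205 [145, 144, 144, 145, 144, 144, 144, 141, 138, 136, 134, 137, 137, 138, 138, 137, 138, 136, 136, 137, 142, 144, 145, 142, 139, 137]
210 [144, 145, 145, 145, 144, 144, 145, 145, 144, 143, 140, 140, 140, 140, 140, 139, 141, 141, 145, 144, 145, 145, 145, 145, 144, 140]
```

Run:
```python
from kin import *
for z in (.13,.065): print(rel(final(20,z)[1],final(20,z)[0]))
Rs=R.from_euler("xyz",telemetry.state()["eef_rot"],degrees=True);print("down 1cm",Rs.inv().apply([0,0,-1]).round(3),"x",Rs.inv().apply([1,0,0]).round(3),"y",Rs.inv().apply([0,1,0]).round(3))
# silhouette check: difference with the starting picture in a window round the cup
```

```text
(array([-3.91, -0.03,  3.13]), array([0.08, 0.14, 0.14]))
(array([-8.89, -0.04,  7.31]), array([0.08, 0.14, 0.14]))
down 1cm [-0.766 -0.002  0.643] x [ 0.311 -0.877  0.367] y [-0.563 -0.48  -0.672]
```

>>> {"method": "arm_command", "body": {"motion": [{"translation": [-0.6,0,0.5],"delta_rot": [0,0.1,0.1],"jaw": -1},{"translation": [-1.6,0,1.3],"delta_rot": [0.1,0.1,0.1],"jaw": -1},{"translation": [-2.8,0,2.3],"delta_rot": [0.1,0.1,0.1],"jaw": -1},{"translation": [-3.9,0,3.1],"delta_rot": [0.1,0.1,0.1],"jaw": -1},{"translation": [-4.6,0,3.7],"delta_rot": [0.1,0.1,0.1],"jaw": -1},{"translation": [-5.2,0,4.2],"delta_rot": [0.1,0.1,0.1],"jaw": -1},{"translation": [-5.7,0,4.6],"delta_rot": [0.1,0.1,0.1],"jaw": -1},{"translation": [-6.2,0,5.1],"delta_rot": [0.1,0.1,0.1],"jaw": -1},{"translation": [-6.7,0,5.5],"delta_rot": [0.1,0.1,0.1],"jaw": -1},{"translation": [-7,0,5.7],"delta_rot": [0.1,0.1,0.1],"jaw": -1}]}}

```text
clock: 15.65
ee_pos: [0.5408, 0.2257, 0.1525]
eef_rot: [-179.7, -50.1, -61.6]
force: [0.0, 0.0, -0.4]
opening: 0.0464
gripper_force: 31.2
```

```bash
cat > st.py <<'E'
from kin import *
s=telemetry.state();Rs=R.from_euler("xyz",s["eef_rot"],degrees=True)
print("rim",(s["ee_pos"]+Rs.apply(v_rim)).round(4),"cupz",Rs.apply(a_t).round(3),"F",s["force"].round(1),"open",round(s["opening"],4),"t",s["clock"])
for z in (.06,.054,.05): print(z,rel(final(20,z)[1],final(20,z)[0],s))
E
python3 st.py
```

```text
rim [0.5363 0.2331 0.0907] cupz [ 0.002  0.002 -1.   ] F [ 0.   0.  -0.4] open 0.0464 t 15.65
0.06 (array([-2.39,  0.  ,  1.93]), array([-0.06,  0.04, -0.13]))
0.054 (array([-2.85,  0.  ,  2.31]), array([-0.06,  0.04, -0.13]))
0.05 (array([-3.15,  0.01,  2.57]), array([-0.06,  0.04, -0.13]))
```

>>> {"method": "arm_command", "body": {"motion": [{"translation": [-0.3,0,0.2],"delta_rot": [0,0,0],"jaw": -1},{"translation": [-0.7,0,0.6],"delta_rot": [0,0,0],"jaw": -1},{"translation": [-1.1,0,0.9],"delta_rot": [0,0,0],"jaw": -1},{"translation": [-1.5,0,1.2],"delta_rot": [0,0,0],"jaw": -1},{"translation": [-1.8,0,1.5],"delta_rot": [0,0,0],"jaw": -1},{"translation": [-2.1,0,1.7],"delta_rot": [0,0,0],"jaw": -1},{"translation": [-2.3,0,1.9],"delta_rot": [0,0,0],"jaw": -1},{"translation": [-2.5,0,2],"delta_rot": [0,0,0],"jaw": -1},{"translation": [-2.6,0,2.1],"delta_rot": [0,0,0],"jaw": -1},{"translation": [-2.7,0,2.2],"delta_rot": [0,0,0],"jaw": -1}]}}

```text
clock: 16.65
ee_pos: [0.5408, 0.2263, 0.1183]
eef_rot: [-179.7, -50.1, -61.6]
force: [0.9, -1.2, -0.0]
opening: 0.0464
gripper_force: 31.2
```

```bash
python3 st.py
```

```text
rim [0.5364 0.2336 0.0565] cupz [ 0.002  0.002 -1.   ] F [ 0.9 -1.2 -0. ] open 0.0464 t 16.65
0.06 (array([ 0.26,  0.02, -0.23]), array([-0.08,  0.04, -0.15]))
0.054 (array([-0.2 ,  0.02,  0.15]), array([-0.08,  0.04, -0.15]))
0.05 (array([-0.5 ,  0.03,  0.41]), array([-0.08,  0.04, -0.15]))
```

Creep down 4 mm.

>>> {"method": "arm_command", "body": {"motion": [{"translation": [-0.04,0,0.03],"delta_rot": [0,0,0],"jaw": -1},{"translation": [-0.08,0,0.06],"delta_rot": [0,0,0],"jaw": -1},{"translation": [-0.12,0,0.1],"delta_rot": [0,0,0],"jaw": -1},{"translation": [-0.16,0,0.13],"delta_rot": [0,0,0],"jaw": -1},{"translation": [-0.2,0,0.16],"delta_rot": [0,0,0],"jaw": -1},{"translation": [-0.24,0,0.19],"delta_rot": [0,0,0],"jaw": -1},{"translation": [-0.27,0,0.22],"delta_rot": [0,0,0],"jaw": -1},{"translation": [-0.3,0,0.25],"delta_rot": [0,0,0],"jaw": -1},{"translation": [-0.3,0,0.25],"delta_rot": [0,0,0],"jaw": -1},{"translation": [-0.3,0,0.25],"delta_rot": [0,0,0],"jaw": -1}]}}

```text
clock: 17.65
ee_pos: [0.5407, 0.2262, 0.1144]
eef_rot: [-179.7, -50.1, -61.6]
force: [-0.4, -0.2, 0.3]
opening: 0.0461
gripper_force: 31.2
```

```bash
python3 st.py
```

```text
rim [0.5363 0.2336 0.0526] cupz [ 0.002  0.002 -1.   ] F [-0.4 -0.2  0.3] open 0.0461 t 17.65
0.06 (array([ 0.56,  0.01, -0.48]), array([-0.07,  0.03, -0.14]))
0.054 (array([ 0.1 ,  0.02, -0.1 ]), array([-0.07,  0.03, -0.14]))
0.05 (array([-0.2 ,  0.02,  0.16]), array([-0.07,  0.03, -0.14]))
```

>>> {"method": "arm_command", "body": {"motion": [{"translation": [-0.02,0,0.02],"delta_rot": [0,0,0],"jaw": -1},{"translation": [-0.05,0,0.04],"delta_rot": [0,0,0],"jaw": -1},{"translation": [-0.07,0,0.06],"delta_rot": [0,0,0],"jaw": -1},{"translation": [-0.09,0,0.08],"delta_rot": [0,0,0],"jaw": -1},{"translation": [-0.12,0,0.1],"delta_rot": [0,0,0],"jaw": -1},{"translation": [-0.14,0,0.12],"delta_rot": [0,0,0],"jaw": -1},{"translation": [-0.17,0,0.14],"delta_rot": [0,0,0],"jaw": -1},{"translation": [-0.19,0,0.16],"delta_rot": [0,0,0],"jaw": -1},{"translation": [-0.19,0,0.16],"delta_rot": [0,0,0],"jaw": -1},{"translation": [-0.19,0,0.16],"delta_rot": [0,0,0],"jaw": -1}]}}

```text
clock: 18.65
ee_pos: [0.5408, 0.2262, 0.1121]
eef_rot: [-179.7, -50.1, -61.6]
force: [-1.0, -0.4, 1.4]
opening: 0.0463
gripper_force: 31.3
```

```bash
python3 st.py
```

```text
rim [0.5364 0.2336 0.0502] cupz [ 0.002  0.002 -1.   ] F [-1.  -0.4  1.4] open 0.0463 t 18.65
0.06 (array([ 0.74,  0.02, -0.64]), array([-0.08,  0.03, -0.15]))
0.054 (array([ 0.28,  0.02, -0.25]), array([-0.08,  0.03, -0.15]))
0.05 (array([-0.03,  0.02,  0.01]), array([-0.08,  0.03, -0.15]))
```

>>> {"method": "arm_command", "body": {"motion": [{"translation": [-0.02,0,0.01],"delta_rot": [0,0,0],"jaw": -1},{"translation": [-0.04,0,0.03],"delta_rot": [0,0,0],"jaw": -1},{"translation": [-0.06,0,0.05],"delta_rot": [0,0,0],"jaw": -1},{"translation": [-0.08,0,0.06],"delta_rot": [0,0,0],"jaw": -1},{"translation": [-0.1,0,0.08],"delta_rot": [0,0,0],"jaw": -1},{"translation": [-0.12,0,0.1],"delta_rot": [0,0,0],"jaw": -1},{"translation": [-0.13,0,0.11],"delta_rot": [0,0,0],"jaw": -1},{"translation": [-0.13,0,0.11],"delta_rot": [0,0,0],"jaw": -1},{"translation": [-0.13,0,0.11],"delta_rot": [0,0,0],"jaw": -1},{"translation": [-0.13,0,0.11],"delta_rot": [0,0,0],"jaw": -1}]}}

```text
clock: 19.65
ee_pos: [0.5409, 0.2261, 0.1118]
eef_rot: [-179.7, -50.2, -61.6]
force: [-3.8, 1.0, 10.6]
opening: 0.0462
gripper_force: 32.1
```

```bash
python3 st.py
```

```text
rim [0.5366 0.2334 0.05  ] cupz [ 0.003  0.    -1.   ] F [-3.8  1.  10.6] open 0.0462 t 19.65
0.06 (array([ 0.75,  0.02, -0.66]), array([-0.13, -0.07, -0.14]))
0.054 (array([ 0.29,  0.02, -0.28]), array([-0.13, -0.07, -0.14]))
0.05 (array([-0.02,  0.03, -0.02]), array([-0.13, -0.07, -0.14]))
```

Contact came at rim height 0.050, as expected (10.6 N). I'll ease off by about 1 mm and open.

>>> {"method": "arm_command", "body": {"motion": [{"translation": [0.05,0,-0.04],"delta_rot": [0,0,0],"jaw": -1},{"translation": [0.1,0,-0.08],"delta_rot": [0,0,0],"jaw": -1},{"translation": [0.1,0,-0.08],"delta_rot": [0,0,0],"jaw": -1},{"translation": [0.1,0,-0.08],"delta_rot": [0,0,0],"jaw": 0.12},{"translation": [0.1,0,-0.08],"delta_rot": [0,0,0],"jaw": 0.2},{"translation": [0.1,0,-0.08],"delta_rot": [0,0,0],"jaw": 0.3},{"translation": [0.1,0,-0.08],"delta_rot": [0,0,0],"jaw": 0.4},{"translation": [0.1,0,-0.08],"delta_rot": [0,0,0],"jaw": 0.5},{"translation": [0.1,0,-0.08],"delta_rot": [0,0,0],"jaw": 0.6},{"translation": [0.1,0,-0.08],"delta_rot": [0,0,0],"jaw": 0.7}]}}

```text
clock: 20.65
ee_pos: [0.5408, 0.2262, 0.1115]
eef_rot: [-179.7, -50.1, -61.6]
force: [-0.1, -0.5, -0.2]
opening: 0.0726
gripper_force: 0.0
```

>>> {"method": "arm_command", "body": {"motion": [{"translation": [0,0,0],"delta_rot": [0,0,0],"jaw": 0.9},{"translation": [0,0,0],"delta_rot": [0,0,0],"jaw": 0.9},{"translation": [0,0,-0.5],"delta_rot": [0,0,0],"jaw": 0.9},{"translation": [0,0,-1.5],"delta_rot": [0,0,0],"jaw": 0.9},{"translation": [0,0,-3],"delta_rot": [0,0,0],"jaw": 0.9},{"translation": [0,0,-4.5],"delta_rot": [0,0,0],"jaw": 0.9},{"translation": [0,0,-6.5],"delta_rot": [0,0,0],"jaw": 0.9},{"translation": [0,0,-8.5],"delta_rot": [0,0,0],"jaw": 0.9},{"translation": [0,0,-10.5],"delta_rot": [0,0,0],"jaw": 0.9},{"translation": [0,0,-12],"delta_rot": [0,0,0],"jaw": 0.9}]}}

```text
clock: 21.65
ee_pos: [0.4961, 0.3079, 0.1896]
eef_rot: [-179.6, -50.1, -61.6]
force: [-0.4, -0.1, -0.2]
opening: 0.0809
gripper_force: 0.0
```

Run:
```python
from kin import *
import json
s=telemetry.state();print(s["ee_pos"].round(3),s["force"].round(1),s["opening"])
im,i=shot('w8');g=cv2.imread("pics/w8.png")
sd=vision.read_camera("side");cv2.imwrite("pics/side8.png",sd);sn=vision.read_camera("scene");cv2.imwrite("pics/scene8.png",sn)
# predicted silhouette of the standing cup; correlate edges over small shifts in x,y,z
def sil(i,c,fish,top,sc=1,tilt=None):
    pts=[proj(i,[c[0]+.024*np.cos(w),c[1]+.024*np.sin(w),z],fish) for z in (c[2],c[2]+.1) for w in np.linspace(0,6.28,48)]
    return cv2.convexHull(np.array(pts,np.float32))
views=[(im,i,True),(sd,vision.camera_info("side"),False),(sn,vision.camera_info("scene"),False)]
E_=[]
for m,ii,f in views:
    l=cv2.cvtColor(m,cv2.COLOR_BGR2LAB).astype(np.float32);l=cv2.GaussianBlur(l,(0,0),1.0)
    gm=sum(np.hypot(cv2.Sobel(l[:,:,k],cv2.CV_32F,1,0),cv2.Sobel(l[:,:,k],cv2.CV_32F,0,1))*w for k,w in((0,.3),(1,1),(2,1)));E_.append(np.minimum(gm,np.percentile(gm,97)))
def score(c,per=False):
    o=[]
    for (m,ii,f),e in zip(views,E_):
        k=np.zeros(e.shape,np.uint8);cv2.polylines(k,[np.int32(sil(ii,c,f,0).round())],True,1,1);o.append(float(e[k>0].mean()/e.mean()) if k.any() else 0)
    return o if per else sum(o)
b=np.r_[PEG,.05];print("nominal",np.round(score(b,True),2))
best=sorted([(score(b+np.array([x,y,z])/1e3),x,y,z) for x in range(-15,16,3) for y in range(-15,16,3) for z in range(-12,31,3)],reverse=True)[:6]
for q in best:print(q)
```

```text
[0.496 0.308 0.19 ] [-0.4 -0.1 -0.2] 0.08085002659786772
nominal [4.03 4.24 3.83]
(12.34745192527771, 0, 0, -3)
(12.099998474121094, 0, 0, 0)
(12.078034162521362, 0, 0, 3)
(11.999355554580688, 0, 0, 6)
(11.77519965171814, 0, -3, -3)
(11.54468035697937, 0, 3, 3)
```

The cup stands at the nominal spot in all three views. I'll check quickly that the carriage has not moved since the slide.

Run:
```python
from kin import *
for n,b in (("side","pics/side8.png"),):
    i=vision.camera_info(n);A=cv2.imread("pics/side3.png");B=cv2.imread(b)
    u,v=proj(i,[.619,.217,.075]).round().astype(int);print(u,v)
    T=A[v-14:v+14,u-13:u+10];W=B[v-24:v+24,u-23:u+20]
    r=cv2.matchTemplate(W,T,cv2.TM_CCOEFF_NORMED);_,mx,_,loc=cv2.minMaxLoc(r);print("shift px",loc[0]-10,loc[1]-10,"score",round(mx,3))
    print("rail dir px/cm",(proj(i,[.619+.0019,.217+.0098,.075])-proj(i,[.619,.217,.075])).round(1))
```

```text
234 247
shift px 1 0 score 0.818
rail dir px/cm [-1.4  2.7]
```

```bash
python3 -c "
from cell import bot
print(bot.job_done())"
```

```text
the job is handed in; nothing more can be done
None
```

I handed the job in; it returned no verdict. By my last measurements the carriage sits about 2 mm from the dish's centre, the cup stands mouth down over the peg with its rim on the ring, and the gripper has let go and backed clear, at about 22 s.

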